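Reset the tripped bench supply box

ROBOT

A 7-joint arm with a two-finger parallel gripper is mounted at the origin on a cart in front of the work surface, level with it; the furniture and walls round the work are solid. World frame = base frame: x ahead of the robot, y to its left, z up, the work surface at z = 0. Lengths are in mm, angles in rad, forces in N, time in s.
With the tool pointing down it reaches from about 400 to 750 mm from the base axis. Payload 19.5 kg.
Tool frame: the origin (TCP) lies midway between the tips of the shut fingers; the grasp point (between the pads) lies 19 mm behind it; z points along the fingers, y is the line along which they close (so a half turn about z gives the same grasp; the last joint's range is limited). The gripper opens to 85 mm and grips with 20 to 120 N. Pads are 22 mm wide; open, the fingers measure 114 mm over their backs; the gripper's body (76 mm by 85 mm) begins 54 mm behind the grasp point. The pads swing forward as they close: fully open they stand 13 mm farther back than shut.
Start: joints at [-0.042, 0.707, -0.028, 1.485, 0.022, 0.951, -0.075], TCP at [574.974, 0.003, 231.268] pointing down, gripper open.
Joint ranges: [-2.71, 2.71], [-0.32, 2.16], [-1.57, 1.52], [0, 2.45], [-1.46, 4.6], [0, 2.02], [-2.83, 2.83]. Speed limits (rad/s): [1.89, 1.89, 2.57, 2.57, 3.01, 3.01, 3.01].

INTERFACE

Orientations are given as a unit quaternion [w, x, y, z].
In Python, from bench import r gives the robot as it stands. The module is installed in compiled form; this text tells all that it offers.
- The arm moves only by the tool play_rows, never from a script. Its argument "series" is a list of rows, each a list of 7 numbers: the closure in counts, from 0 (fully open) to 255 (shut), then the shift along the world's x, y, z in mm, then the turn, a rotation vector about the world's x, y, z in degrees. A call has exactly 8 rows; each row shifts and turns the commanded pose from where the row before left it; what a row does not reach is not made up. A row lasts 1/8 s, in which the tool goes at most 62.5 mm and 10.7 degrees, less where a joint would pass 70% of its speed; a pose out of reach is approached as far as the arm can. A call with a gripper value outside its range is refused whole. The fingers move at their own pace and stop on an object; "squeeze" is the grip in N (left out, the last holds). Time passes only in rows, so rows that do not move let the fingers close, or fill a call up. It gives the time, the measured TCP pose, the force, the opening and the grip force at its end, in the units of the state.
- r.state(): the state, without advancing time (a new reading comes with each control period).
- r.camera(name): name is "scene" or "side" or "wrist"; returns the picture (400x640x3 uint8, red, green, blue); there is no depth.
- r.camera_params(name): a dict with "K" (3x3 intrinsics, pixels), "rvec" (rotation vector, rad) and "tvec" (3), from world to camera coordinates, as OpenCV has them; the wrist camera has in their place "tool_from_camera" (4x4, takes a point from camera to tool coordinates, whose origin is the TCP and whose axes are the flange's). Camera axes: x right, y down, z forward; pixel columns grow to the right and rows downward; lengths in mm; the calibration is good to about 2 mm. A picture is of the moment at which its call begins: read the wrist's pose just before it. camera_params takes no time and is no camera call.
- r.hand_in(): hands the job in; it is judged then, once.
Trained networks look in the newest picture that a camera, given by its name, has taken for a name from the list of things; names that differ only in an ending like _2 or _b are one class to them, and where a whole thing is asked for, a point or a joint stands for the part that bears it (a point fixed in the world has none). Each returns a list of dicts, best first, with "score" (0 to 1); they miss things now and then, are a little off and sometimes report something else, mostly with a low value. They report only what shows in the picture. A call takes as long as a camera call.
- r.boxes_of(camera, thing): "position" ([column, row] in pixels, amid what is visible of it).
The state is a dict: "time_s": time; "q": joint angles; "joint_vel": joint speeds; "joint_efforts": joint torques, N m; "position": TCP position; "orientation": TCP orientation; "force": force on the tool from outside, world axes, zero at the start; "moment": the same for the moment, N m; "grip_width": finger opening in mm; "gripper_force": force on a finger pad.
Only numpy, scipy, OpenCV 4.12 (cv2) and the standard library are available. Lean on these libraries where they do the work, as an engineer would, in place of code of your own. Each camera call takes 0.05 s, during which the arm holds its last target. There are 200 camera calls.

TASK

The supply box on the bench has tripped, and everything has been unplugged from it. With the fingertips, press its red rocker to off (the end with the ring), then press the one breaker button that has popped out back in until it stays, and only then press the rocker to on again (the end with the bar). Only press, do not grip or lift anything, and leave the two breaker buttons that are already in and the loose things round the box alone.

Things in the scene. Friction and masses are not known exactly. Their poses are not given: they have to be found in the camera images.
- supply_box: Grey box screwed to the bench, 140 mm deep (x), 240 wide (y). Origin: centre of its underside; x runs from low front to high rear, y to its left. Its panel rises along x at 0.26 rad from 43 to 81 mm; panel normal (-0.257, 0, 0.966). Rear: 3 fixed round sockets, 9 mm high. Before each a breaker button, all at x -39 mm, at y 25, -30 and -85. Left: the red rocker, pivot at (-2, 85, 71) mm.
- rocker (a joint): Red main rocker, 50 x 27 mm, long side up the slope; black bezel 62 x 40, 3.5 mm above the panel. 0 rad = off (near end, white ring, down), 0.42 = on (far end, white bar, down). Starts on. The raised end stands up to 17 mm above the panel. Axis along the box's y. Over-centre: the raised end takes up to about 7 N, and past the middle (0.21) it snaps over and stays.
- rocker_bar_end (a point): Point on the rocker's surface 20 mm from its pivot on the far half, the end with the white bar (press here for on). Moves with the rocker.
- rocker_ring_end (a point): Point on the rocker's surface 20 mm from its pivot on the near half, the end with the white ring (press here for off). Moves with the rocker.
- button (a joint): The tripped breaker button (push to reset): round black cap, 18 mm across, 5 thick, on a yellow shank, in a steel hex nut 31 mm across. Value: how far it stands out, 0 (in, cap top 11 mm above the panel) to 0.008 m (popped, shank showing). Slides along the panel normal; takes up to about 7 N, past half-way snaps over and stays. Starts popped; its place in the row varies.
- button_top (a point): Centre of the top of the tripped button's cap; moves with it.
- breaker2_top (a point): Centre of the top of the cap of another breaker button of the same look, which is in (cap top 11 mm above the panel, no yellow to be seen).
- breaker3_top (a point): Centre of the top of the cap of the third breaker button, which is in too.
- pliers: Flat-nose pliers with red grips lying in front of the box, 48 x 135 x 12 mm, loose bystander. Origin: centre of the underside.
- loupe: Small white-grey jeweller's loupe standing in front of the box, 25 mm across, 16 mm high, loose bystander. Origin: centre of the underside.
- matchbox: Matchbox lying in front of the box, 36 x 55 x 15 mm, loose bystander. Origin: centre of the underside.
- breaker2: Breaker 2, nut, collar and button, which is in. Origin: on the panel's surface, on the button's axis.
- breaker3: Breaker 3, nut, collar and button, which is in. Origin: on the panel's surface, on the button's axis.

How it is judged (in metres and radians):
On the way, in this order (a step that is already met when the one before it is completed fails the run):
1. the rocker is switched off while the breaker is still out (value of joint rocker below 0.06 rad and value of joint button above 0.006 m), for 0.2 s.
2. with the rocker off, the popped breaker button is pressed in (value of joint rocker below 0.06 rad and value of joint button below 0.0015 m), for 0.2 s.
3. with the breaker in, the rocker is switched on again (value of joint rocker above 0.36 rad and value of joint button below 0.0015 m), for 0.2 s.
At the end, for the whole second after the job is handed in: The rocker is on (over 0.36 rad), the tripped breaker button is in (standing out less than 1.5 mm), and the pliers, loupe and matchbox are within 10 mm of where they were (all of step 3 and distance of each of pliers, loupe, matchbox from where it was at the start of the episode below 0.01 m); the robot touches nothing.
It fails at once if the breaker button is pushed in while the rocker is on (value of joint rocker above 0.25 rad and value of joint button between 0.002 and 0.006 m).
It fails at once if a breaker button that was already in is pressed (more than 4 N) (contact force between any of the fingers, the arm and breaker2 above 4 N or contact force between any of the fingers, the arm and breaker3 above 4 N).
It fails at once if a loose thing is moved more than 10 mm or lifted (distance of any of pliers, loupe, matchbox from where it was at the start of the episode above 0.01 m).
It also fails if it takes over 45 s, if anything falls off the work surface, if the arm or the gripper's body presses on something with over 40 N, if the wrist force passes 120 N, or if a joint passes its speed limit or range.

## Working session

There is one attempt and no reset: what is moved stays moved. The work goes in short steps, Python scripts to look and compute and a tool call to move; the robot and the scene stay as the last step left them, time stands still between calls to the robot, and variables do not carry over. Pictures are saved under pics/ and viewed, at most 10 in all, crops included, and the job is handed in when it is done.

Besides the shell and the picture viewer there is one more tool, called after "Emit:" as name(argument=value, ...) on one line, values as JSON. play_rows: Moves the arm, as the interface text tells. Its arguments: {"type":"object","properties":{"series":{"type":"array"},"squeeze":{"type":"number"}},"required":["series"]}

```bash
mkdir -p pics
python3 - <<'E'
from bench import r
import cv2,numpy as np
print(r.state())
for c in ["scene","side","wrist"]:
    im=r.camera(c); cv2.imwrite(f"pics/{c}0.png",im[:,:,::-1])
    p=r.camera_params(c); print(c,{k:np.round(v,4).tolist() for k,v in p.items()})
    for t in ["supply_box","rocker","rocker_bar_end","rocker_ring_end","button","button_top","breaker2_top","breaker3_top","breaker2"]:
        print(t,[(np.round(d["position"]).tolist(),round(d["score"],2)) for d in r.boxes_of(c,t)][:4])
E
```

```text
{'time_s': 0.0, 'q': array([-0.0417295 ,  0.70707332, -0.02765978,  1.48501184,  0.02197873,
        0.95094522, -0.07549801]), 'joint_vel': array([ 1.17291890e-03, -3.21045227e-05, -8.51921638e-04,  1.05045154e-03,
        5.54454633e-05, -1.62137871e-05, -1.09769297e-05]), 'joint_efforts': array([-3.35119905e-03, -8.83210659e+01,  1.23306759e+00, -2.36173260e+01,
        1.66974653e-02,  6.38553465e-03, -2.14882397e-05]), 'position': array([5.74715531e+02, 4.07723555e-02, 2.30841104e+02]), 'orientation': array([-4.04137775e-04,  7.07088278e-01,  7.07125056e-01, -3.99842088e-04]), 'force': array([0.50772269, 0.02041257, 0.10463193]), 'moment': array([-0.00080765,  0.02661471, -0.01767695]), 'gripper_force': 0.0, 'grip_width': 85.9893981497128}
scene {'K': [[468.9706, 0.0, 320.8442], [0.0, 468.9706, 201.0171], [0.0, 0.0, 1.0]], 'rvec': [2.0704, -0.6138, 0.3179], 'tvec': [-321.3838, 318.1055, 529.4284]}
supply_box [([354.0, 205.0], 0.87)]
rocker [([318.0, 174.0], 0.61)]
rocker_bar_end [([314.0, 175.0], 0.62)]
rocker_ring_end [([319.0, 174.0], 0.59)]
button [([316.0, 178.0], 0.62), ([3
[... 554 characters left out ...]
[255.0, 216.0], 0.97), ([303.0, 183.0], 0.67)]
rocker_ring_end [([257.0, 214.0], 0.73)]
button [([308.0, 181.0], 0.44)]
button_top [([308.0, 178.0], 0.65)]
breaker2_top []
breaker3_top []
breaker2 [([293.0, 206.0], 0.55), ([316.0, 167.0], 0.41), ([307.0, 179.0], 0.41)]
wrist {'K': [[341.1759, 0.0, 313.3449], [0.0, 341.1759, 200.2181], [0.0, 0.0, 1.0]], 'tool_from_camera': [[-0.0003, -0.9622, -0.2724, 69.1942], [1.0, -0.0002, -0.0005, -1.3757], [0.0004, -0.2724, 0.9622, -143.3605], [0.0, 0.0, 0.0, 1.0]]}
supply_box [([356.0, 36.0], 0.84)]
rocker []
rocker_bar_end []
rocker_ring_end []
button []
button_top []
breaker2_top [([307.0, 19.0], 0.71)]
breaker3_top []
breaker2 [([304.0, 19.0], 0.76)]
```

Run:
```python
import cv2,numpy as np
a=cv2.imread("pics/scene0.png");b=cv2.imread("pics/side0.png");w=cv2.imread("pics/wrist0.png")
c=np.vstack([cv2.resize(a[120:270,250:450],None,fx=2,fy=2,interpolation=2),cv2.resize(b[120:270,220:420],None,fx=2,fy=2,interpolation=2)])
d=cv2.resize(w,(400,250)); d=np.vstack([d,cv2.resize(a,(400,250)),np.zeros((100,400,3),np.uint8)])
cv2.imwrite("pics/m0.png",np.hstack([c,d]))
```

```text
(no output)
```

View pics/m0.png

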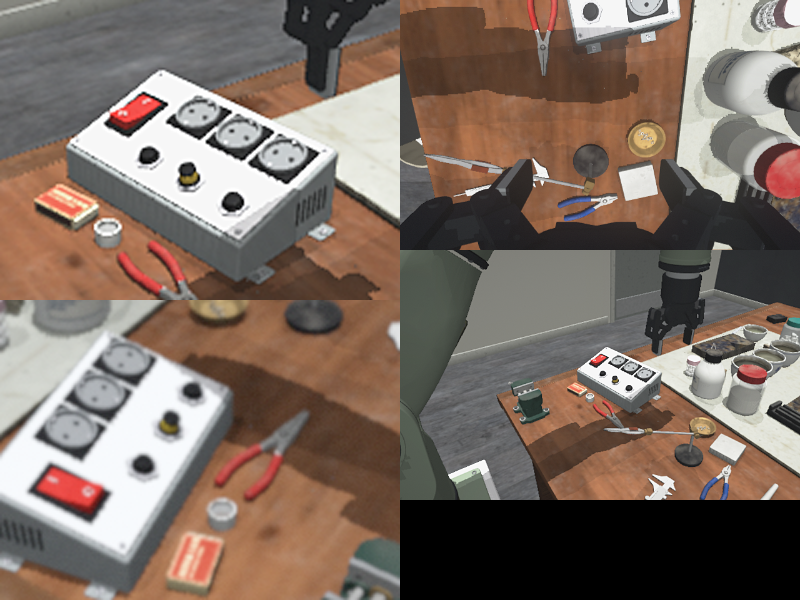

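The middle button shows its yellow shank: scene about (344,205), side about (304,181). The rocker is at (318,176) and (255,214). Next I fit the box pose to these pixels from both views.

```bash
cat > h.py <<'E'
import numpy as np,cv2
from scipy.optimize import least_squares
n=np.array([-.257,0,.966]); u=np.array([.966,0,.257])
def pan(x,y): return np.array([x,y,62+x*np.tan(.26)])
PT={'rock':np.array([-2,85,71])+6*n*0.7,'b1':pan(-39,25)+11*n,'b2':pan(-39,-30)+19*n,'b3':pan(-39,-85)+11*n}
def W(p,b):
    c,s=np.cos(p[2]),np.sin(p[2]); b=np.asarray(b)
    return np.array([p[0]+c*b[0]-s*b[1],p[1]+s*b[0]+c*b[1],b[2]+(p[3] if len(p)>3 else 0)])
E
python3 - <<'E'
from h import *
from bench import r
S={'scene':dict(rock=(318.5,176),b1=(324.5,197),b2=(344,204),b3=(366.5,219.5)),
   'side':dict(rock=(255.5,214.5),b1=(291.5,201.5),b2=(304.5,180),b3=(316,165))}
C={k:r.camera_params(k) for k in S}
def proj(k,X): c=C[k]; return cv2.projectPoints(np.array([X]),c['rvec'],c['tvec'],c['K'],None)[0].ravel()
# triangulate
P={k:c['K']@np.c_[cv2.Rodrigues(c['rvec'])[0],c['tvec']] for k,c in C.items()}
for n_ in PT:
    X=cv2.triangulatePoints(P['scene'],P['side'],np.array(S['scene'][n_],float),np.array(S['side'][n_],float)).ravel(); print(n_,X[:3]/X[3])
f=lambda p:np.concatenate([proj(k,W(p,PT[m]))-S[k][m] for k in S for m in S[k]])
for y0 in (0,.5,-.5):
    s=least_squares(f,[650,50,y0,0]);print(s.x,s.cost)
print(np.round(s.fun,1))
for m in PT: print(m,W(s.x,PT[m]).round(1))
E
```

```text
rock [574.15717707 309.18279442  68.21032663]
b1 [546.85847556 244.30479586  60.66358671]
b2 [555.82729983 191.87529032  68.9368253 ]
b3 [567.45062637 137.05069784  61.28852758]
[ 5.92698703e+02  2.28426075e+02  2.00499464e-01 -2.50738805e+00] 5.981233068166248
[ 5.92698702e+02  2.28426076e+02  2.00499463e-01 -2.50738616e+00] 5.981233068165181
[ 5.92698703e+02  2.28426075e+02  2.00499464e-01 -2.50738894e+00] 5.981233068168171
[-1.4 -1.7 -0.4  0.6 -0.1  1.6  0.2  1.  -0.7 -1.2 -0.3  0.2  0.1 -0.4
 -0.8 -0.1]
rock [572.8 311.1  72.5]
b1 [546.7 244.6  59.7]
b2 [555.7 190.3  67.5]
b3 [568.6 136.8  59.7]
```

Emit:
play_rows(series=[[255,2,28.5,-5,0,0,-9.8],[255,2,28.5,-5,0,0,-9.8],[255,2,28.5,-5,0,0,-9.8],[255,2,28.5,-5,0,0,-9.8],[255,2,28.5,-5,0,0,-9.8],[255,2,28.5,-5,0,0,-9.8],[255,2,28.5,-5,0,0,-9.8],[255,2,28.5,-5,0,0,-9.8]], squeeze=20)

```text
time_s: 2.5
position: [590.9, 229.1, 191.1]
orientation: [-0.0, 0.995, 0.098, 0.0]
force: [0.6, 0.1, -0.3]
grip_width: 0.1
gripper_force: 0.0
```

Emit:
play_rows(series=[[255,0,0,0,1.48,-7.3,0],[255,0,0,0,1.48,-7.3,0],[255,0,0,0,0,0,0],[255,0,0,0,0,0,0],[255,0,0,0,0,0,0],[255,0,0,0,0,0,0],[255,0,0,0,0,0,0],[255,0,0,0,0,0,0]])

```text
time_s: 3.5
position: [591.0, 228.0, 191.2]
orientation: [-0.013, 0.987, 0.1, 0.129]
force: [-0.6, -0.6, 0.2]
grip_width: -0.1
gripper_force: 0.0
```

Run:
```python
from bench import r
import cv2,numpy as np
s=r.state();print(s['time_s'],s['position'],s['orientation'],s['grip_width'],s['force'])
np.savez('w1.npz',p=s['position'],o=s['orientation'])
im=r.camera('wrist');cv2.imwrite("pics/wrist1.png",im[:,:,::-1])
for t in ["supply_box","rocker_bar_end","rocker_ring_end","button_top","breaker2_top","breaker3_top"]:
    print(t,[(np.round(d["position"]).tolist(),round(d["score"],2)) for d in r.boxes_of('wrist',t)][:4])
```

```text
3.5 [590.99866025 227.97490744 191.2062752 ] [-0.01281807  0.98650208  0.10019329  0.12888227] -0.06343025017396958 [-0.60415479 -0.64101668  0.19190605]
supply_box [([307.0, 211.0], 0.79)]
rocker_bar_end [([206.0, 235.0], 0.94), ([306.0, 212.0], 0.63)]
rocker_ring_end [([205.0, 234.0], 0.77)]
button_top [([351.0, 278.0], 0.67)]
breaker2_top [([412.0, 276.0], 0.68), ([205.0, 235.0], 0.3)]
breaker3_top [([273.0, 268.0], 0.71)]
```

View pics/wrist1.png

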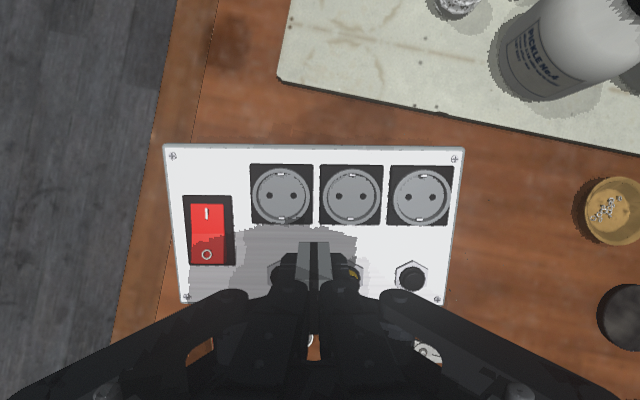

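The rocker is at (207,234) with the bar at the far end, and the middle button is half hidden behind the finger at about (351,275). The right-hand button is at (411,278). The box corners are clear, so I refit with all three views.

```bash
cat > fit.py <<'E'
from h import *
from bench import r
from scipy.spatial.transform import Rotation as Ro
S={'scene':dict(rock=(318.5,176),b1=(324.5,197),b2=(344,204),b3=(366.5,219.5)),
   'side':dict(rock=(255.5,214.5),b1=(291.5,201.5),b2=(304.5,180),b3=(316,165)),
   'wrist':dict(rock=(207,234),b3=(411,279),c1=(164,146),c2=(464,149),c3=(181,304),c4=(438,305))}
PT.update(c1=np.array([70,120,81]),c2=np.array([70,-120,81]),c3=np.array([-70,120,43]),c4=np.array([-70,-120,43]))
w=np.load('w1.npz');o=w['o'];T=np.eye(4);T[:3,:3]=Ro.from_quat([*o[1:],o[0]]).as_matrix();T[:3,3]=w['p']
M=np.linalg.inv(T@r.camera_params('wrist')['tool_from_camera'])
C={k:r.camera_params(k) for k in S};C['wrist'].update(rvec=cv2.Rodrigues(M[:3,:3])[0],tvec=M[:3,3])
def proj(k,X): c=C[k]; return cv2.projectPoints(np.array([X]),c['rvec'],c['tvec'],c['K'],None)[0].ravel()
f=lambda p,ks:np.concatenate([proj(k,W(p,PT[m]))-S[k][m] for k in ks for m in S[k]])
for ks in (['wrist'],list(S)):
    s=least_squares(f,[593,228,.2,0],args=(ks,),loss='soft_l1');print(s.x,s.fun.round(1))
b=s.x
A=np.array([-2,85,71.])
for nm,X in dict(rock=PT['rock'],ring=A-19*u+8*n,bar=A+19*u+8*n,btn=PT['b2']).items(): print(nm,W(b,X).round(1))
c,s_=np.cos(b[2]),np.sin(b[2]);print('n',[-.257*c,-.257*s_,.966]);print('tool z',T[:3,2],'x',T[:3,0])
E
python3 fit.py
```

```text
[ 5.88239879e+02  2.28885710e+02  1.91737628e-01 -8.54968693e+00] [ 2.   1.2 -1.1  1.2 -0.3 -1.1 -1.9 -1.   0.2 -0.8  3.5  0.8]
[ 5.90083725e+02  2.28981558e+02  1.96595767e-01 -3.73659827e+00] [-2.5 -1.  -1.7  1.4 -1.6  2.4 -1.4  1.9  0.2  0.   0.7  1.5  1.2  0.8
  0.3  1.1  0.5  0.2  1.1 -0.  -3.1 -3.6  0.7 -4.9 -1.2 -0.5  6.1 -0.2]
rock [570.5 311.7  71.3]
ring [551.5 308.   70.1]
bar [587.5 315.1  79.9]
btn [552.9 191.   66.2]
n [np.float64(-0.25204946407694573), np.float64(-0.05020027548255527), 0.966]
tool z [ 0.25171668  0.05111639 -0.96645012] x [0.94670133 0.19437774 0.25685382]
```

Emit:
play_rows(series=[[255,-10.7,19.6,-24.2,0,0,0],[255,-10.7,19.6,-24.2,0,0,0],[255,-10.7,19.6,-24.2,0,0,0],[255,-10.7,19.7,-24.2,0,0,0],[255,0,0,0,0,0,0],[255,0,0,0,0,0,0],[255,0,0,0,0,0,0],[255,0,0,0,0,0,0]])

```text
time_s: 4.85
position: [548.6, 306.2, 95.0]
orientation: [-0.013, 0.986, 0.1, 0.129]
force: [0.2, -0.5, -0.3]
grip_width: -0.1
gripper_force: 0.0
```

Run:
```python
from bench import r
import cv2,numpy as np
s=r.state();print(s['time_s'],s['position'],s['orientation'],s['force'])
ims=[cv2.resize(r.camera('wrist')[:,:,::-1],(400,250))]
a=r.camera('side')[100:260,180:380,::-1];b=r.camera('scene')[110:235,250:450,::-1]
ims=np.hstack([np.vstack([ims[0],cv2.resize(b,(400,250))]),cv2.resize(a,(400,320))[:].repeat(1,0) if 0 else cv2.copyMakeBorder(cv2.resize(a,(400,320)),0,180,0,0,0)])
cv2.imwrite("pics/m2.png",ims)
```

```text
4.85 [548.5905785  306.15958387  95.00863495] [-0.01294654  0.9864727   0.09986534  0.12934803] [ 0.19337328 -0.49348322 -0.31446091]
```

View pics/m2.png

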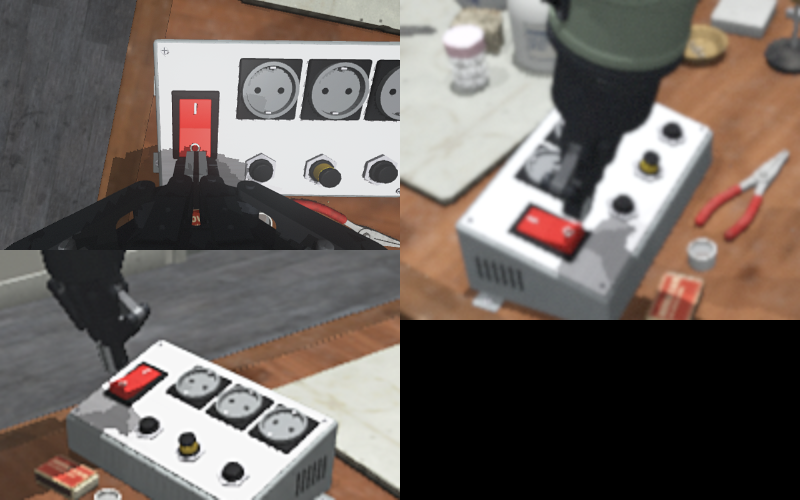

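Emit:
play_rows(series=[[255,2.8,0.55,-10.6,0,0,0],[255,2.8,0.55,-10.6,0,0,0],[255,0.4,0.1,-1.5,0,0,0],[255,0.4,0.1,-1.5,0,0,0],[255,0.4,0.1,-1.5,0,0,0],[255,0.4,0.1,-1.5,0,0,0],[255,0,0,0,0,0,0],[255,0,0,0,0,0,0]])

```text
time_s: 6.0
position: [555.5, 308.0, 67.4]
orientation: [-0.013, 0.986, 0.1, 0.129]
force: [-0.1, 0.1, 0.4]
grip_width: 0.1
gripper_force: 0.0
```

Emit:
play_rows(series=[[255,0.25,0.05,-1,0,0,0],[255,0.25,0.05,-1,0,0,0],[255,0.25,0.05,-1,0,0,0],[255,0,0,0,0,0,0],[255,0,0,0,0,0,0],[255,0,0,0,0,0,0],[255,0,0,0,0,0,0],[255,0,0,0,0,0,0]])

```text
time_s: 7.0
position: [556.1, 308.2, 64.8]
orientation: [-0.013, 0.986, 0.1, 0.129]
force: [-5.1, -1.9, 13.0]
grip_width: 0.3
gripper_force: 6.6
```

Run:
```python
from bench import r
import cv2,numpy as np
a=r.camera('side')[160:240,210:310,::-1];b=r.camera('scene')[140:220,280:380,::-1]
cv2.imwrite("pics/m3.png",np.hstack([cv2.resize(x,(400,320)) for x in (a,b)]))
```

```text
(no output)
```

View pics/m3.png

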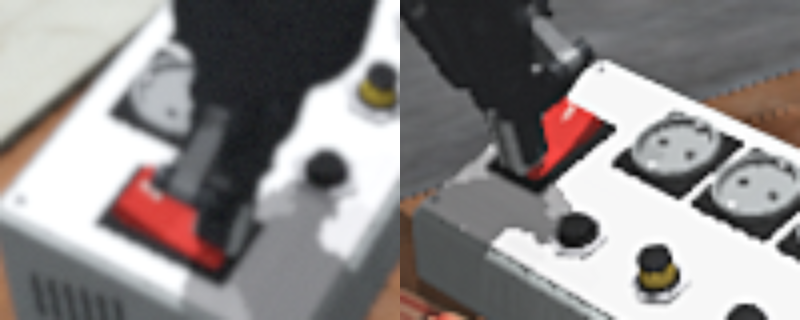

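Emit:
play_rows(series=[[255,-5.6,-1.1,21.8,0,0,0],[255,-5.6,-1.1,21.8,0,0,0],[255,1,-29,-3.8,0,0,0],[255,1,-29,-3.8,0,0,0],[255,1,-29,-3.8,0,0,0],[255,1,-29,-3.8,0,0,0],[255,0,0,0,0,0,0],[255,0,0,0,0,0,0]])

```text
time_s: 8.1
position: [549.0, 190.6, 92.7]
orientation: [-0.013, 0.986, 0.1, 0.129]
force: [0.3, -0.3, -0.7]
grip_width: -0.2
gripper_force: 0.0
```

Run:
```python
from bench import r
import cv2,numpy as np
s=r.state();print(s['time_s'],s['position'],s['force'])
w=r.camera('wrist')[100:300,180:480,::-1]
a=r.camera('side')[140:240,230:355,::-1];b=r.camera('scene')[140:240,290:415,::-1]
cv2.imwrite("pics/m4.png",np.vstack([np.hstack([cv2.resize(x,(400,320)) for x in (a,b)]),cv2.copyMakeBorder(cv2.resize(w,(400,267)),0,0,0,400,0)]))
```

```text
8.1 [548.96676127 190.6072764   92.72266685] [ 0.27253141 -0.25834523 -0.71350997]
```

View pics/m4.png

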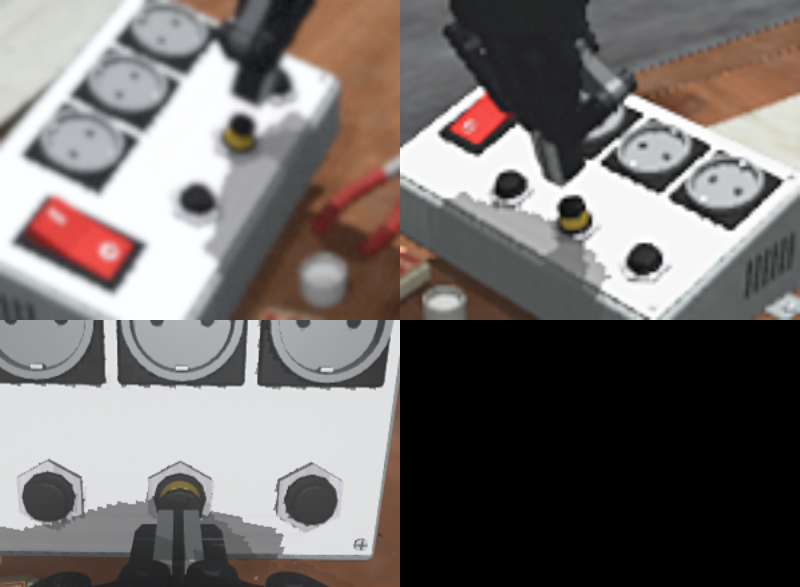

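Emit:
play_rows(series=[[255,2.5,0.5,-9.7,0,0,0],[255,2.5,0.5,-9.7,0,0,0],[255,0.5,0.1,-1.9,0,0,0],[255,0.5,0.1,-1.9,0,0,0],[255,0.5,0.1,-1.9,0,0,0],[255,0.5,0.1,-1.9,0,0,0],[255,0.5,0.1,-1.9,0,0,0],[255,0,0,0,0,0,0]])

```text
time_s: 9.25
position: [556.4, 191.4, 64.2]
orientation: [-0.013, 0.986, 0.1, 0.129]
force: [-4.6, -1.1, 11.9]
grip_width: 0.0
gripper_force: 6.4
```

Emit:
play_rows(series=[[255,0.25,0.05,-1,0,0,0],[255,0,0,0,0,0,0],[255,0.15,0,-0.5,0,0,0],[255,0,0,0,0,0,0],[255,0,0,0,0,0,0],[255,0,0,0,0,0,0],[255,0,0,0,0,0,0],[255,0,0,0,0,0,0]])

```text
time_s: 10.25
position: [556.6, 191.4, 63.6]
orientation: [-0.013, 0.986, 0.1, 0.129]
force: [-15.4, -3.1, 37.6]
grip_width: -0.4
gripper_force: 20.2
```

Run:
```python
from bench import r
import cv2,numpy as np
w=r.camera('wrist')[100:300,180:480,::-1]
a=r.camera('side')[140:240,230:355,::-1];b=r.camera('scene')[140:240,290:415,::-1]
cv2.imwrite("pics/m5.png",np.vstack([np.hstack([cv2.resize(x,(400,320)) for x in (a,b)]),cv2.copyMakeBorder(cv2.resize(w,(400,267)),0,0,0,400,0)]))
```

```text
(no output)
```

View pics/m5.png

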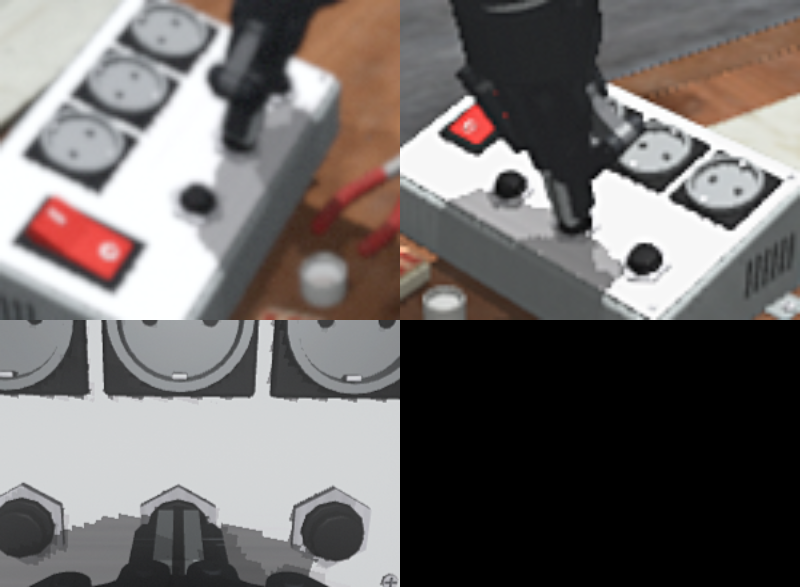

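Emit:
play_rows(series=[[255,-6.3,-1.3,24.2,0,0,0],[255,-6.3,-1.3,24.2,0,0,0],[255,9.6,31.1,-1.5,0,0,0],[255,9.6,31.1,-1.5,0,0,0],[255,9.6,31.1,-1.5,0,0,0],[255,9.6,31.1,-1.5,0,0,0],[255,0,0,0,0,0,0],[255,0,0,0,0,0,0]])

```text
time_s: 11.4
position: [582.5, 312.6, 104.5]
orientation: [-0.013, 0.987, 0.1, 0.129]
force: [-1.2, -0.4, 0.5]
grip_width: -0.3
gripper_force: 0.0
```

Run:
```python
from bench import r
import cv2,numpy as np
s=r.state();print(s['time_s'],s['position'],s['force'])
w=r.camera('wrist')[100:300,180:480,::-1]
a=r.camera('side')[140:240,230:355,::-1];b=r.camera('scene')[140:240,290:415,::-1]
cv2.imwrite("pics/m6.png",np.vstack([np.hstack([cv2.resize(x,(400,320)) for x in (a,b)]),cv2.copyMakeBorder(cv2.resize(w,(400,267)),0,0,0,400,0)]))
```

```text
11.4 [582.54055637 312.61403509 104.54691734] [-1.23129145 -0.35225417  0.46771629]
```

View pics/m6.png

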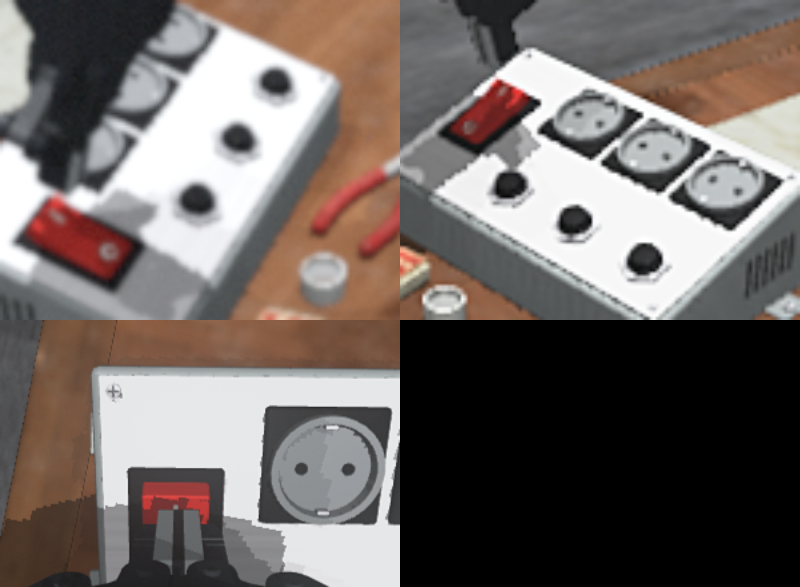

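The button has stayed in, with no yellow showing, and the fingertip stands over the bar end. Pressing now.

Emit:
play_rows(series=[[255,2.8,0.55,-10.6,0,0,0],[255,2.8,0.55,-10.6,0,0,0],[255,0.4,0.1,-1.5,0,0,0],[255,0.4,0.1,-1.5,0,0,0],[255,0.4,0.1,-1.5,0,0,0],[255,0.4,0.1,-1.5,0,0,0],[255,0.3,0.05,-1.2,0,0,0],[255,0,0,0,0,0,0]])

```text
time_s: 12.55
position: [590.0, 314.9, 76.1]
orientation: [-0.013, 0.987, 0.1, 0.129]
force: [0.1, -0.1, 0.1]
grip_width: -0.1
gripper_force: 0.0
```

Emit:
play_rows(series=[[255,0.25,0.05,-1,0,0,0],[255,0,0,0,0,0,0],[255,0,0,0,0,0,0],[255,0,0,0,0,0,0],[255,0,0,0,0,0,0],[255,0,0,0,0,0,0],[255,0,0,0,0,0,0],[255,0,0,0,0,0,0]])

```text
time_s: 13.55
position: [590.4, 314.9, 75.2]
orientation: [-0.013, 0.986, 0.1, 0.129]
force: [-1.1, -0.4, 0.5]
grip_width: -0.0
gripper_force: 0.0
```

Emit:
play_rows(series=[[255,0.3,0.05,-1,0,0,0],[255,0,0,0,0,0,0],[255,-6.3,-1.3,24.2,0,0,0],[255,-6.3,-1.3,24.2,0,0,0],[255,-6.3,-1.3,24.2,0,0,0],[255,0,0,0,0,0,0],[255,0,0,0,0,0,0],[255,0,0,0,0,0,0]])

```text
time_s: 14.55
position: [571.7, 310.9, 146.0]
orientation: [-0.013, 0.987, 0.1, 0.129]
force: [-0.5, 0.4, -0.3]
grip_width: 0.6
gripper_force: 0.0
```

Run:
```python
from bench import r
import cv2,numpy as np
s=r.state();print(s['time_s'],s['position'],s['force'])
w=r.camera('wrist')[100:300,180:480,::-1]
a=r.camera('side')[140:240,230:355,::-1];b=r.camera('scene')[140:240,290:415,::-1]
cv2.imwrite("pics/m7.png",np.vstack([np.hstack([cv2.resize(x,(400,320)) for x in (a,b)]),cv2.copyMakeBorder(cv2.resize(w,(400,267)),0,0,0,400,0)]))
```

```text
14.55 [571.65207768 310.89143256 146.04948195] [-0.45620855  0.36053592 -0.26474864]
```

View pics/m7.png

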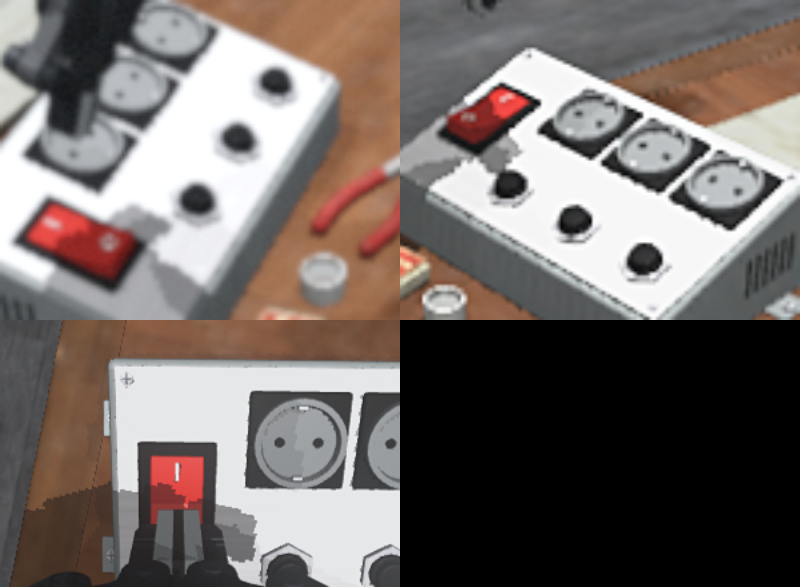

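The ring end is raised again, so the rocker is on. All three buttons are in and the tool is clear of the box.

```bash
python3 -c "
from bench import r
print(r.hand_in())"
```

```text
the job is handed in; nothing more can be done
None
```

I pressed the rocker off, pressed the tripped middle button in until it stayed, pressed the rocker on again, and handed the job in at about 14.6 s; the last pictures showed the rocker on and all three buttons in, but the hand-in returned no verdict.

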